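# Snug down the lid of the squat incense tin

### The arm

A 6-joint arm with a two-finger parallel gripper is mounted at the origin on the work surface. World frame = base frame: x ahead of the robot, y to its left, z up, the work surface at z = 0. Lengths are in m, angles in rad, forces in N, time in s.
With the tool pointing down it reaches from about 0.3 to 0.775 m from the base axis. Payload 14.6 kg.
Tool frame: the origin (TCP) lies between the finger pads; the fingertips stand 14 mm ahead of it and the grasp point (between the pads) lies 5 mm behind it; z points along the fingers, y is the line along which they close (so a half turn about z gives the same grasp; the last joint's range is limited). The gripper opens to 94 mm and grips with 3 to 60 N. Pads are 16 mm wide; open, the fingers measure 119 mm over their backs; the gripper's body (75 mm by 177 mm) begins 78 mm behind the grasp point.
Start: joints at [1.06, 0.3, 1.521, -0, 1.321, -0.067], TCP at [0.236, 0.497, 0.219] pointing down, gripper open.
Joint ranges: [-3.03, 3.03], [-0.79, 2.21], [0.23, 2.52], [-1.04, 4.18], [0, 3.07], [-2.55, 2.55]. Speed limits (rad/s): [2.22, 2.22, 2.57, 3.14, 3.14, 3.14].

### API

Orientations are given as [roll, pitch, yaw] about the fixed x, y, z axes, in that order (R = Rz(yaw) Ry(pitch) Rx(roll)).
In Python, from station import ctrl gives the robot as it stands. The module is installed in compiled form; this text tells all that it offers.
- The arm moves only by the tool move_arm, never from a script. Its argument "targets" is a list of rows, each a list of 7 numbers: the opening, from -1 (shut) to 1 (fully open), then the shift along the tool's x, y, z in units of 50 mm (1.0 is 50 mm), then the turn, a rotation vector about the tool's x, y, z in rad. A call has 1 to 12 rows; each row is the pose to reach, as a shift and turn from the pose commanded when the call began, along the tool's axes at that moment; what a row does not reach only later rows make up. A row lasts 1/10 s, in which the tool goes at most 50 mm and 8.59 degrees, less where a joint would pass 70% of its speed; a pose out of reach is approached as far as the arm can. A call with a gripper value outside its range is refused whole. The fingers move at their own pace and stop on an object; "grip_force" is the grip in N (left out, the last holds). Time passes only in rows, so rows that repeat a pose let the fingers close. It gives the time, the measured TCP pose, the force, the opening and the grip force at its end, in the units of the state.
- ctrl.get_obs(): the state, without advancing time (a new reading comes with each control period).
- ctrl.camera(name): name is "side" or "top" or "wrist"; returns (picture, depth): 480x640x3 uint8, red, green, blue; 480x640 float32, m along the optical axis (not along the pixel's ray), 0 where there is no reading.
- ctrl.camera_params(name): a dict with "intrinsics" (3x3 intrinsics, pixels), "k1" (the pictures are not rectified: a ray, as slopes to the right and down, at radius r is drawn at 1 + k1 r^2 times it, then the intrinsics apply), "rvec" (rotation vector, rad) and "tvec" (3), from world to camera coordinates, as OpenCV has them; the wrist camera has in their place "T_tool_cam" (4x4, takes a point from camera to tool coordinates, whose origin is the TCP and whose axes are the flange's). Camera axes: x right, y down, z forward; pixel columns grow to the right and rows downward; lengths in m; the calibration is good to about 2 mm. A picture is of the moment at which its call begins: read the wrist's pose just before it. camera_params takes no time and is no camera call.
- ctrl.hand_in(): hands the job in; it is judged then, once.
Trained networks look in the newest picture that a camera, given by its name, has taken for a name from the list of things; names that differ only in an ending like _2 or _b are one class to them, and where a whole thing is asked for, a point or a joint stands for the part that bears it (a point fixed in the world has none). Each returns a list of dicts, best first, with "score" (0 to 1); they miss things now and then, are a little off and sometimes report something else, mostly with a low value. They report only what shows in the picture. A call takes as long as a camera call. They do not tell look-alikes from the thing itself.
- ctrl.cut_out(camera, target): "region" (480x640 bool, what is visible of it) and "point" ([column, row] in pixels, amid what is visible of it).
- ctrl.tip_of(camera, target): "point" ([column, row] in pixels: a listed point, or the origin of a listed thing).
The state is a dict: "time_s": time; "qpos": joint angles; "joint_vel": joint speeds; "tau": joint torques, N m; "ee_pos": TCP position; "eef_rot": TCP orientation; "force": force on the tool from outside, world axes, zero at the start; "moment": the same for the moment, N m; "grip_width": finger opening in m; "grip_force": force on a finger pad.
Only numpy, scipy, OpenCV 4.12 (cv2) and the standard library are available. Lean on these libraries where they do the work, as an engineer would, in place of code of your own. Each camera call takes 0.05 s, during which the arm holds its last target. There are 200 camera calls.

### The job

Two red incense tins with brass screw lids stand on the shop counter, and the lid of the squat, wide tin has been left loose. Screw that lid down, clockwise seen from above, until it turns stiffly and is snug, but stop before it is overtightened, and let go of it. Leave the lid of the tall, narrow tin as it is.

Things in the scene. Friction and masses are not known exactly. Their poses are not given: they have to be found in the camera images.
- lid_top (a point): Top centre, 112 mm above the counter, of the squat tin's ribbed round lid (58 mm across, 30 tall; it does not sink as it turns): grip any diameter from above, fingertips over the tin's flat shoulder 32 mm below. x: along the dark raised pointer bar, centre to rim, turning with the lid; z: up. The tin, 96 mm across, is fixed in a square wooden holder 116 mm wide.
- thread (a joint): How far the squat tin's lid is screwed down its thread, rad: grows clockwise seen from above, starts at 0.25 to 0.8 and stops at 1.2, where the lid meets its gasket and its pointer lies over the small pale mark on the tin's shoulder. Turns lightly (0.04 N m).
- seal (a joint): How far the squat tin's lid is then turned on clockwise onto its gasket, rad: 0 until the thread has run out. Takes 0.3 N m at first and 0.45 N m more per rad; stays where it is left. Snug from 0.08 to 0.55 (pointer 5 to 31 degrees past the pale mark); beyond 0.55 it is overtightened.
- tall_pointer (a point): Outer end of the pointer bar on the tall tin's lid, 27.5 mm out from that lid's axis, 157 mm above the counter; x radially out along the bar, z up. The tall tin, 72 mm across, is fixed in a like holder, to the left or right of the squat one; its lid, of the same size, is already snug.
Not all that is in view belongs to the job. What is shaped like the part that bears lid_top but orange or purple is not meant.

How it is judged:
At the end, for the whole second after the job is handed in: the squat tin's lid is run right down its thread (within 0.05 rad) and turned between 0.08 and 0.55 rad onto its gasket (value of joint thread above 1.15 rad and value of joint seal between 0.08 and 0.55 rad); the robot touches nothing.
It fails at once if the squat tin's lid is overtightened (more than 0.55 rad onto its gasket) (value of joint seal above 0.55 rad).
It fails at once if the lid of the tall tin is turned (its pointer moves by more than 8 mm, about 17 degrees) (distance of tall_pointer from where it was at the start of the episode above 0.008 m).
It also fails if it takes over 35 s, if anything falls off the work surface, if the arm or the gripper's body presses on something with over 40 N, if the wrist force passes 120 N, or if a joint passes its speed limit or range.

## Working session

There is one attempt and no reset: what is moved stays moved. The work goes in short steps, Python scripts to look and compute and a tool call to move; the robot and the scene stay as the last step left them, time stands still between calls to the robot, and variables do not carry over. Pictures are saved under pics/ and viewed, at most 10 in all, crops included, and the job is handed in when it is done.

Besides the shell and the picture viewer there is one more tool, called after ">>>" as name(argument=value, ...) on one line, values as JSON. move_arm: Moves the arm, as the interface text tells. Its arguments: {"type":"object","properties":{"targets":{"type":"array"},"grip_force":{"type":"number"}},"required":["targets"]}

```bash
mkdir -p pics; cat > h.py <<'E'
import numpy as np, cv2
from scipy.spatial.transform import Rotation as R
from station import ctrl
def pose():
    o=ctrl.get_obs(); T=np.eye(4); T[:3,3]=o["ee_pos"]; T[:3,:3]=R.from_euler('xyz',o["eef_rot"]).as_matrix(); return T,o
def cam(name,T=None):
    p=ctrl.camera_params(name)
    if name=="wrist": return p,T@np.array(p["T_tool_cam"])
    W=np.eye(4); W[:3,:3]=cv2.Rodrigues(np.array(p["rvec"],float))[0]; W[:3,3]=np.ravel(p["tvec"]); return p,np.linalg.inv(W)
def ray(p,uv):
    return cv2.undistortPoints(np.array(uv,float).reshape(-1,1,2),np.array(p["intrinsics"],float),np.array([p["k1"],0,0,0.]))[:,0]
def at_z(p,C,uv,z):
    r=ray(p,uv); d=np.c_[r,np.ones(len(r))]@C[:3,:3].T
    return C[:3,3]+d*((z-C[2,3])/d[:,2])[:,None]
def px(p,C,X):
    W=np.linalg.inv(C); return cv2.projectPoints(np.array(X,float).reshape(-1,1,3),cv2.Rodrigues(W[:3,:3])[0],W[:3,3],np.array(p["intrinsics"],float),np.array([p["k1"],0,0,0.]))[0][:,0]
def save(n,im): cv2.imwrite("pics/"+n,cv2.cvtColor(im,cv2.COLOR_RGB2BGR))
E
python3 - <<'E'
from h import *
T,o=pose(); print(o["ee_pos"],o["eef_rot"],o["qpos"],o["force"],o["grip_width"])
im,d=ctrl.camera("top"); save("top1.png",im)
p,C=cam("top")
for t,z in(("lid_top",.112),("tall_pointer",.157)):
    for r in ctrl.tip_of("top",t)[:4]: print(t,r["score"],r["point"],at_z(p,C,[r["point"]],z))
    for r in ctrl.cut_out("top",t)[:4]:
        m=r["region"]; print("cut",t,r["score"],r["point"],m.sum(),np.median(d[m]),at_z(p,C,[r["point"]],z))
print(C)
E
```

```text
[0.2360321  0.49648975 0.21887254] [-3.14038759e+00 -6.46360887e-05  2.69778422e+00] [ 1.06040128e+00  3.00478800e-01  1.52160370e+00 -1.61924361e-05
  1.32071684e+00 -6.65826418e-02] [-0.21385317 -0.14581048  0.65561761] 0.0940037344101558
lid_top 0.94 [261.0, 182.1] [[0.57660755 0.1883884  0.112     ]]
lid_top 0.71 [387.7, 300.5] [[ 0.34325372 -0.05334954  0.112     ]]
lid_top 0.71 [154.6, 330.8] [[0.29000124 0.3991491  0.112     ]]
lid_top 0.66 [255.3, 308.5] [[0.33162348 0.20155141 0.112     ]]
cut lid_top 0.94 [256.2, 307.2] 730 0.88065827 [[0.33409981 0.19978347 0.112     ]]
cut lid_top 0.67 [385.0, 300.3] 739 0.8797031 [[ 0.34372899 -0.04815489  0.112     ]]
cut lid_top 0.55 [154.6, 326.6] 856 0.88020706 [[0.29814726 0.39908035 0.112     ]]
tall_pointer 0.64 [477.4, 193.6] [[ 0.5411395  -0.21895539  0.157     ]]
cut tall_pointer 0.79 [469.6, 212.0] 836 0.8453355 [[ 0.50696481 -0.20296937  0.157     ]]
[[-0.01512061 -0.99856464  0.05138123  0.41494033]
 [-0.99985994  0.01546891  0.00638787  0.07040121]
 [-0.00717352 -0.05127745 -0.99865868  0.99669749]
 [ 0.          0.          0.          1.        ]]
```

View pics/top1.png

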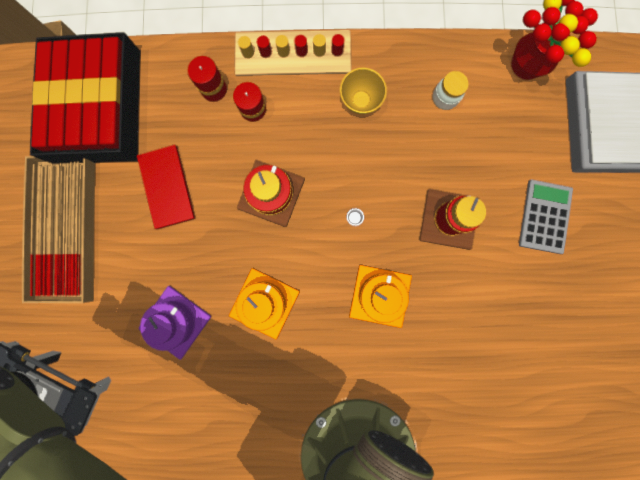

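The top view shows these candidates:
- **Red squat tin** at (267,190), with brass lid at (265,185).
- **Red tall tin** at (460,215).
- **Orange decoys** at (265,303) and (384,296), and a purple one at (170,320).

The red squat tin at (267,190) is the one meant, since it is wide, red and has a brass lid. I'll enlarge it to confirm and read the pointer.

```bash
python3 - <<'E'
from h import *
im,d=ctrl.camera("top"); p,C=cam("top")
c=im[150:230,225:305]; save("crop1.png",cv2.resize(c,(560,560),interpolation=cv2.INTER_CUBIC))
hsv=cv2.cvtColor(im,cv2.COLOR_RGB2HSV)
m=((abs(hsv[...,0].astype(int)-23)<6)&(hsv[...,1]>150)&(hsv[...,2]>170)).astype(np.uint8)
m[:150]=0;m[230:]=0;m[:,:240]=0;m[:,295:]=0
n,l,s,cc=cv2.connectedComponentsWithStats(m); k=1+np.argmax(s[1:,4]); print(s[k],cc[k])
q=np.argwhere(l==k)[:,::-1].astype(np.float32); (e,ax,_)=cv2.minAreaRect(q); print(e,ax, at_z(p,C,[e],.112), np.median(d[l==k]))
print(ctrl.camera_params("wrist"))
E
```

```text
[250 171  30  29 632] [264.5585443  185.45411392]
(264.5, 185.0) (28.0, 29.0) [[0.5707635  0.18157588 0.112     ]] 0.892835
{'intrinsics': array([[413.61340524,   0.        , 317.13428131],
       [  0.        , 413.61340524, 233.24620175],
       [  0.        ,   0.        ,   1.        ]]), 'k1': -0.00796476380240025, 'T_tool_cam': array([[-6.80367295e-04, -9.61814914e-01, -2.73699850e-01,
         8.01024201e-02],
       [ 9.99999639e-01, -5.15172336e-04, -6.75435566e-04,
        -1.15519508e-03],
       [ 5.08641410e-04, -2.73700211e-01,  9.61814918e-01,
        -1.67055017e-01],
       [ 0.00000000e+00,  0.00000000e+00,  0.00000000e+00,
         1.00000000e+00]])}
```

View pics/crop1.png

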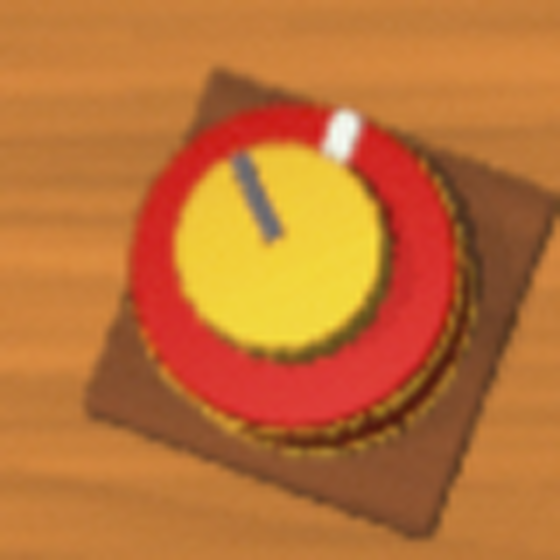

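The crop shows brass lid centre at about (275,245) on the red shoulder. The pointer runs to (238,155), and the pale mark is at (342,137), roughly 40° clockwise of the pointer. This is the red squat tin, so I'll go above it.

>>> move_arm(targets=[[1, -0.8, -0.25, 0, 0, 0, 0], [1, -1.6, -0.5, 0, 0, 0, 0], [1, -2.4, -0.77, 0, 0, 0, 0], [1, -3.2, -1.03, 0, 0, 0, 0], [1, -4.0, -1.28, 0, 0, 0, 0], [1, -4.8, -1.54, 0, 0, 0, 0], [1, -5.6, -1.8, 0, 0, 0, 0], [1, -6.4, -2.05, 0, 0, 0, 0], [1, -7.2, -2.3, 0, 0, 0, 0], [1, -8.0, -2.57, 0, 0, 0, 0], [1, -8.78, -2.82, 0, 0, 0, 0], [1, -8.78, -2.82, 0, 0, 0, 0]])

```text
time_s: 1.5
ee_pos: [0.5744, 0.1775, 0.2187]
eef_rot: [-3.141, -0.0, 2.694]
force: [-0.1, 0.3, -0.4]
grip_width: 0.0938
grip_force: 0.0
```

```bash
python3 - <<'E'
from h import *
T,o=pose(); im,d=ctrl.camera("wrist"); save("w1.png",im); p,C=cam("wrist",T)
print(o["time_s"],o["ee_pos"],o["eef_rot"],o["qpos"][5])
hsv=cv2.cvtColor(im,cv2.COLOR_RGB2HSV)
m=((abs(hsv[...,0].astype(int)-23)<6)&(hsv[...,1]>150)&(hsv[...,2]>150)).astype(np.uint8)
n,l,s,cc=cv2.connectedComponentsWithStats(m)
for k in 1+np.argsort(-s[1:,4])[:3]:
    q=np.argwhere(l==k)[:,::-1].astype(np.float32); e,r=cv2.minEnclosingCircle(q); print(s[k],e,r,at_z(p,C,[e,(e[0]+r,e[1])],.112),np.median(d[l==k]))
for r in ctrl.tip_of("wrist","lid_top")[:2]: print(r["score"],r["point"],at_z(p,C,[r["point"]],.112))
E
```

```text
1.5 [0.57437657 0.17752571 0.21872487] [-3.14084703e+00 -5.44186662e-05  2.69379012e+00] -0.883801202998399
[ 280  190   80   61 3075] (319.8183288574219, 227.88241577148438) 40.40884780883789 [[0.56912963 0.18050624 0.112     ]
 [0.58113412 0.20547641 0.112     ]] 0.27953574
[ 177  443   99   37 2294] (226.0, 477.5) 49.02305221557617 [[0.72905811 0.01750021 0.112     ]
 [0.74660399 0.05426893 0.112     ]] 0.4536928
[309 254  24  15 269] (320.5, 261.0) 12.54003620147705 [[0.59104413 0.17053956 0.112     ]
 [0.59485557 0.17846908 0.112     ]] 0.28814822
0.76 [319.7, 229.3] [[0.57000338 0.17999767 0.112     ]]
```

View pics/w1.png

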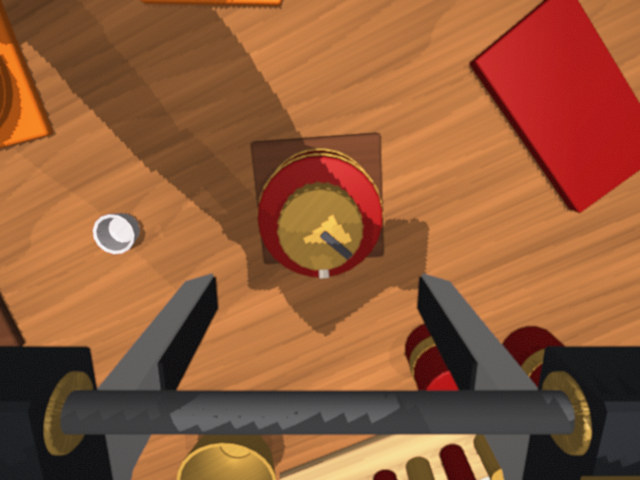

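The wrist view shows the lid centre at (320,228), the pointer running to about (350,256) and the pale mark at (323,273). Now the angles and the offset.

```bash
python3 - <<'E'
from h import *
T,o=pose(); p,C=cam("wrist",T); c=np.array([.5697,.1801])
a=lambda uv,z:(lambda v:(np.degrees(np.arctan2(v[1],v[0])),np.hypot(*v)))(at_z(p,C,[uv],z)[0,:2]-c)
print("ptr",a((350,256),.113),"in",a((325,236),.113),"mark",a((323.5,273),.080))
p2,C2=cam("top")
f=lambda u,v,z:at_z(p2,C2,[(225+u/7-.4,150+v/7-.4)],z)[0,:2]
c2=f(280,248,.112); 
for n,x in(("ptr",f(238,155,.113)-c2),("mark",f(342,137,.08)-c2)): print(n,np.degrees(np.arctan2(x[1],x[0])),np.hypot(*x))
print(T[:3,:3].T@(np.r_[c,.099]-T[:3,3])/.05)
E
```

```text
ptr (np.float64(29.416168504353465), np.float64(0.027978085880810168)) in (np.float64(48.49375601213666), np.float64(0.005617989069417262)) mark (np.float64(-18.697745922572512), np.float64(0.04192374055371763))
ptr 23.58328905242288 0.028644872117143717
mark -20.58347594036509 0.04030786082125866
[ 0.03945504 -0.02670211  2.39964408]
```

>>> move_arm(targets=[[1, 0.04, -0.03, 0.4, 0, 0, 0], [1, 0.04, -0.03, 0.9, 0, 0, 0], [1, 0.04, -0.03, 1.4, 0, 0, 0], [1, 0.04, -0.03, 1.9, 0, 0, 0], [1, 0.04, -0.03, 2.2, 0, 0, 0], [1, 0.04, -0.03, 2.37, 0, 0, 0], [1, 0.04, -0.03, 2.37, 0, 0, 0], [1, 0.04, -0.03, 2.37, 0, 0, 0]])

```text
time_s: 2.4
ee_pos: [0.57, 0.1807, 0.102]
eef_rot: [3.141, 0.001, 2.698]
force: [-0.5, -0.3, -0.5]
grip_width: 0.0942
grip_force: 0.0
```

>>> move_arm(targets=[[-1, 0, 0, 0, 0, 0, 0], [-1, 0, 0, 0, 0, 0, 0], [-1, 0, 0, 0, 0, 0, 0], [-1, 0, 0, 0, 0, 0, 0], [-1, 0, 0, 0, 0, 0, 0], [-1, 0, 0, 0, 0, 0, 0]], grip_force=40)

```text
time_s: 3.0
ee_pos: [0.5701, 0.1813, 0.1013]
eef_rot: [3.139, 0.001, 2.698]
force: [3.3, 7.0, -0.6]
grip_width: 0.0574
grip_force: 40.0
```

>>> move_arm(targets=[[-1, 0, 0.02, 0, 0, 0, 0], [-1, 0, 0.02, 0, 0, 0, 0.1], [-1, 0, 0.02, 0, 0, 0, 0.2], [-1, 0, 0.02, 0, 0, 0, 0.3], [-1, 0, 0.02, 0, 0, 0, 0.4], [-1, 0, 0.02, 0, 0, 0, 0.5], [-1, 0, 0.02, 0, 0, 0, 0.6], [-1, 0, 0.02, 0, 0, 0, 0.6], [-1, 0, 0.02, 0, 0, 0, 0.6]])

```text
time_s: 3.9
ee_pos: [0.5706, 0.1819, 0.1013]
eef_rot: [3.14, -0.0, 2.098]
force: [3.9, 5.7, 1.0]
grip_width: 0.0574
grip_force: 40.0
```

```bash
python3 - <<'E'
from h import *
T,o=pose(); print(o["eef_rot"],o["force"],o["moment"],o["tau"][5],o["qpos"][5]); im,d=ctrl.camera("wrist"); save("w2.png",im[100:480])
E
```

```text
[ 3.13952303e+00 -1.31528994e-04  2.09763846e+00] [3.85159858 5.70248507 1.00470978] [ 0.86330205 -0.53316238 -0.02349728] 0.1355762779712677 -0.28002701597303237
```

View pics/w2.png

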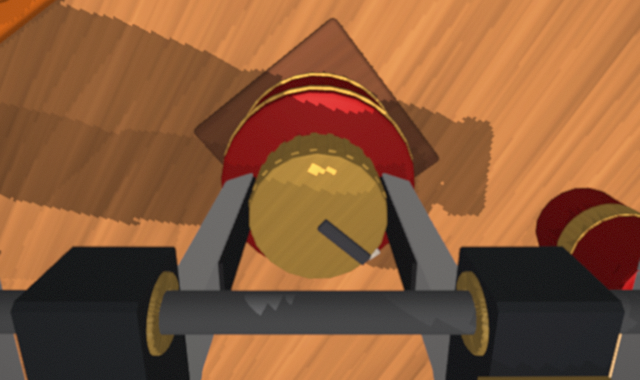

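The lid turned with the gripper and still moves lightly. The pointer end is at (368,259) in the crop, and a sliver of the pale mark shows at (375,254). Next I'll creep on until it stiffens, reading the moment.

>>> move_arm(targets=[[-1, 0, 0, 0, 0, 0, 0.05], [-1, 0, 0, 0, 0, 0, 0.1], [-1, 0, 0, 0, 0, 0, 0.1]])

```text
time_s: 4.25
ee_pos: [0.5707, 0.1819, 0.1013]
eef_rot: [3.139, -0.0, 1.996]
force: [4.5, 6.1, -0.2]
grip_width: 0.0577
grip_force: 40.0
```

```bash
cat > m.py <<'E'
from h import *
T,o=pose(); print(o["time_s"],o["eef_rot"],o["force"],o["moment"],o["tau"][5])
E
python3 m.py
```

```text
4.25 [ 3.13926138e+00 -3.59753772e-04  1.99604426e+00] [ 4.51903903  6.13585624 -0.16804799] [ 0.9764558  -0.75082174 -0.02635057] 0.7916232571005821
```

>>> move_arm(targets=[[-1, 0, 0, 0, 0, 0, 0.05], [-1, 0, 0, 0, 0, 0, 0.1], [-1, 0, 0, 0, 0, 0, 0.1]])

```text
time_s: 4.55
ee_pos: [0.5708, 0.182, 0.1013]
eef_rot: [3.139, -0.001, 1.896]
force: [5.6, 6.5, -1.0]
grip_width: 0.0571
grip_force: 40.0
```

```bash
python3 m.py
```

```text
4.55 [ 3.13902560e+00 -5.60417947e-04  1.89623341e+00] [ 5.56993382  6.48226519 -0.99375849] [ 0.97448175 -0.89938437 -0.06107446] 0.7723457738757133
```

```bash
python3 - <<'E'
from h import *
T,o=pose(); p,C=cam("wrist",T); im,d=ctrl.camera("wrist"); save("w3.png",cv2.resize(im[220:400,220:460],(800,600),interpolation=cv2.INTER_CUBIC))
for y in(-18,-20,-22):
  c=np.array([.5697,.1801]);a=np.radians(y); print(y,px(p,C,[[*(c+.042*np.array([np.cos(a),np.sin(a)])),.08]]))
print(px(p,C,[[.5697,.1801,.112],[.5705,.181,.112]]))
E
```

```text
-18 [[382.30906565 331.58781742]]
-20 [[380.45438082 333.63373555]]
-22 [[378.52947679 335.61764066]]
[[315.93621311 316.40576394]
 [318.44287354 315.10378334]]
```

View pics/w3.png

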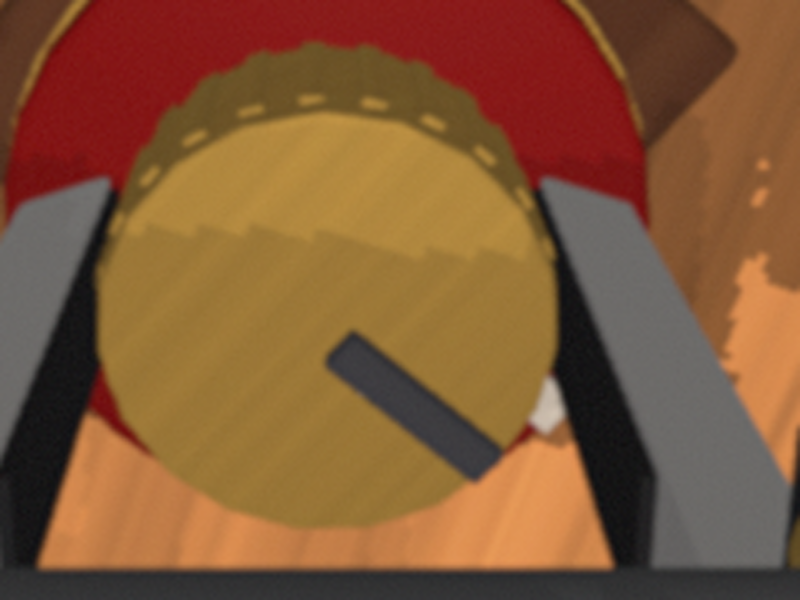

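```bash
cat > ang.py <<'E'
from h import *
def ang(s):
    T,o=pose(); p,C=cam("wrist",T)
    for k,(uv0,uv1,mk) in s.items():
        a=at_z(p,C,[uv0,uv1],.113)[:,:2]; 
        print(k,"yaw",T[:3,:3][:2,0],"bar",np.degrees(np.arctan2(*(a[1]-a[0])[::-1])))
        m=at_z(p,C,[mk],.080)[0,:2]
        for c in([.5697,.1801],[.5705,.181]): v=m-c; w=a[1]-c; print(" mark",np.degrees(np.arctan2(v[1],v[0])),np.hypot(*v)," tip",np.degrees(np.arctan2(w[1],w[0])),np.hypot(*w))
E
python3 - <<'E'
from ang import *
f=lambda u,v:(220+u*.3-.35,220+v*.3-.35)
ang({"now":(f(340,348),f(488,467),f(550,405))})
c=px(*cam("wrist",pose()[0]),[[.5697,.1801,.112]]);print(c)
E
```

```text
now yaw [-0.32089153  0.94711576] bar -23.036294978268863
 mark -22.260006577746797 0.04656427414493581  tip -24.28892573406429 0.029351942895437903
 mark -23.66959602435877 0.04617879820852035  tip -26.559186806169805 0.029015735753735818
[[315.88108002 316.41114579]]
```

The pointer is now about over the mark (bar about -23.5°, mark about -21°), with no slip in the grip. I'll go on in small steps, watching for the stiffening.

>>> move_arm(targets=[[-1, 0, 0, 0, 0, 0, 0.05], [-1, 0, 0, 0, 0, 0, 0.1], [-1, 0, 0, 0, 0, 0, 0.1]])

```text
time_s: 4.9
ee_pos: [0.5709, 0.182, 0.1014]
eef_rot: [3.139, -0.001, 1.796]
force: [5.6, 5.8, -1.3]
grip_width: 0.0573
grip_force: 40.0
```

```bash
python3 m.py
```

```text
4.9 [ 3.13877932e+00 -7.93493253e-04  1.79628030e+00] [ 5.62991361  5.80131161 -1.31105253] [ 1.06680809 -1.01711406 -0.01534836] 0.765953678637743
```

>>> move_arm(targets=[[-1, 0, 0, 0, 0, 0, 0.05], [-1, 0, 0, 0, 0, 0, 0.1], [-1, 0, 0, 0, 0, 0, 0.1]])

```text
time_s: 5.2
ee_pos: [0.571, 0.1821, 0.1014]
eef_rot: [3.139, -0.001, 1.696]
force: [7.7, 5.9, -2.0]
grip_width: 0.0574
grip_force: 40.0
```

```bash
python3 m.py
```

```text
5.2 [ 3.13855429e+00 -1.11677569e-03  1.69637045e+00] [ 7.67631184  5.87740851 -1.97226571] [ 1.10796376 -1.12885278 -0.03572555] 0.7748061418533325
```

The moment shows no stiffening, so I'll check for slip.

```bash
python3 - <<'E'
from h import *
T,o=pose(); im,d=ctrl.camera("wrist"); save("w4.png",cv2.resize(im[220:400,220:460],(800,600),interpolation=cv2.INTER_CUBIC))
E
```

```text
(no output)
```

View pics/w4.png

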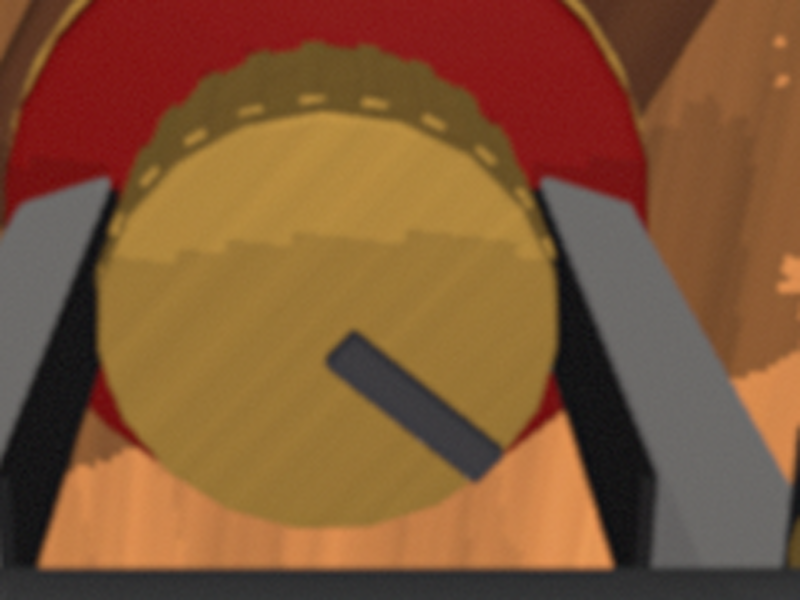

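There is no slip: the pointer sits in the same place between the fingers, and the mark is now hidden behind the right finger. By vision the lid is about 15° past the mark. I'll let go, rise and measure.

>>> move_arm(targets=[[1, 0, 0, 0, 0, 0, 0], [1, 0, 0, 0, 0, 0, 0], [1, 0, 0, 0, 0, 0, 0], [1, 0, 0, 0, 0, 0, 0], [1, 0, 0, 0, 0, 0, 0], [1, 0, 0, -0.5, 0, 0, 0], [1, 0, 0, -1.2, 0, 0, 0], [1, 0, 0, -2.0, 0, 0, 0], [1, 0, 0, -2.4, 0, 0, 0], [1, 0, 0, -2.4, 0, 0, 0]])

```text
time_s: 6.25
ee_pos: [0.571, 0.1815, 0.2243]
eef_rot: [3.136, -0.001, 1.698]
force: [-0.1, 0.2, 0.2]
grip_width: 0.0942
grip_force: 0.0
```

```bash
python3 - <<'E'
from h import *
T,o=pose(); im,d=ctrl.camera("wrist"); p,C=cam("wrist",T); print(o["ee_pos"],o["force"],o["grip_width"])
u,v=px(p,C,[[.57,.18,.1]])[0].astype(int); print(u,v); v=max(v,75);u=max(u,100)
save("w5.png",cv2.resize(im[v-75:v+75,u-100:u+100],(800,600),interpolation=cv2.INTER_CUBIC)); print(u-100,v-75)
E
```

```text
[0.57098922 0.18150664 0.22425818] [-0.14042339  0.1778424   0.23887014] 0.09415138255732322
316 229
216 154
```

View pics/w5.png

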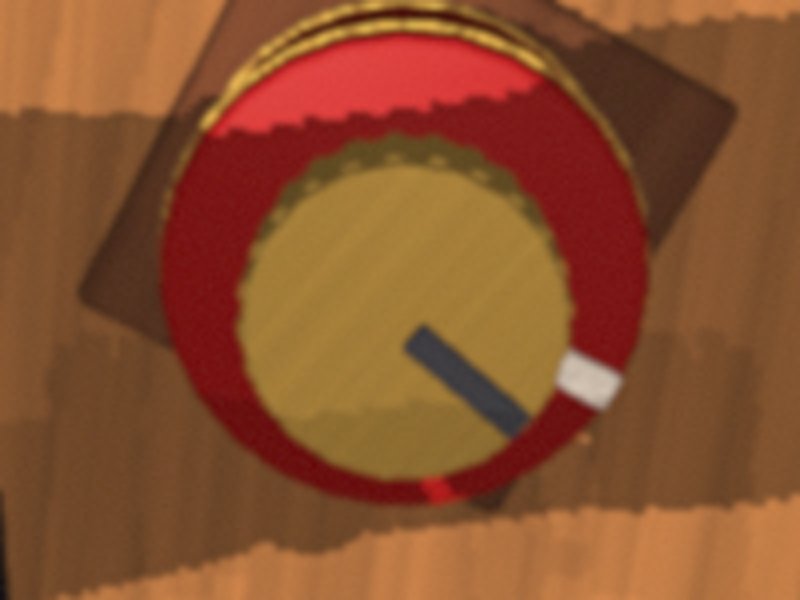

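The lid is free. The pointer runs (417,336)→(518,428) and the mark is at (590,380) in the crop, so the pointer is past the mark. Now the exact angle.

```bash
python3 - <<'E'
from h import *
T,o=pose(); p,C=cam("wrist",T)
f=lambda u,v,z:at_z(p,C,[(216+u/4-.4,154+v/4-.4)],z)[0,:2]
cl=f(406,323,.112); cs=f(405,270,.08); g=lambda v:(np.degrees(np.arctan2(v[1],v[0])),np.hypot(*v))
print(cl,cs,"bar",g(f(518,428,.113)-f(417,336,.113)),"tip",g(f(518,428,.113)-cl))
for c in(cl,cs):print("mark",g(f(590,380,.08)-c))
print("mark dir",g(f(607,386,.08)-f(570,373,.08)))
E
```

```text
[0.56962516 0.18054117] [0.56930673 0.18192224] bar (np.float64(-36.25831653270953), np.float64(0.02465348350947421)) tip (np.float64(-36.63996124641162), np.float64(0.027462758766348534))
mark (np.float64(-22.7468877517296), np.float64(0.04175326387005306))
mark (np.float64(-24.294630979550963), np.float64(0.04259647462922831))
mark dir (np.float64(-12.844209188752005), np.float64(0.007821053474336946))
```

The pointer is about 13° past the mark (the allowed band is 5–31°), and the gripper is clear of the lid.

```bash
python3 -c "
from station import ctrl
print(ctrl.hand_in())"
```

```text
the job is handed in; nothing more can be done
None
```

I screwed the squat tin's lid down to about 13° past the pale mark by camera (snug is 5 to 31°), let it go, never touched the tall tin, and handed the job in; the wrist moment never clearly showed the lid stiffening, so "snug" rests on the pointer angle alone.

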